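# Zero the dials and load the drive dock

## Task

Get the drive dock ready for a test run: first turn the load dial (square housing) until its pointer reads zero, then stand every drive carrier from the bench fully down in a free bay of the dock, one per bay, between its neighbours without shifting them. Only when all the drives are in, turn the timer dial (round housing) until its pointer reads zero too; leave both dials at zero.

Things in the scene. Friction and masses are not known exactly. Their poses are not given: they have to be found in the camera images.
- dock: grey drive dock fixed to the bench: open cradle, inner floor 12 mm above the bench, 100 mm deep (its x) by 265 mm wide (its y) inside, lips 26 mm, end plates 44 mm high. Seven bays along y at 38.2 mm pitch, parted by ribs 8 mm high; at y = 115, 38, -38, -115 mm stand neighbours, the other three are free. Carriers stand with their x along the dock's x. Origin: centre of the underside
- bay1 (a point): centre of the floor of a free bay (dock y = 76 mm), axes as the dock's: a carrier standing in this bay has its origin here. The gap between the neighbours is 42 mm wide, between the ribs on the floor 38 mm
- bay2 (a point): centre of the floor of a free bay (dock y = 0 mm), axes as the dock's: a carrier standing in this bay has its origin here. The gap between the neighbours is 42 mm wide, between the ribs on the floor 38 mm
- bay3 (a point): centre of the floor of a free bay (dock y = -76 mm), axes as the dock's: a carrier standing in this bay has its origin here. The gap between the neighbours is 42 mm wide, between the ribs on the floor 38 mm
- neighbour1: black drive carrier with a heavy steel base, a box 90 mm long (its x), 34 mm thick (its y), 40 mm high; grey pull lug on top in the middle, 46 mm long (x) by 12 mm thick, rising to 75 mm above the underside. Origin: centre of the underside, z up. 0.2 to 0.33 kg. It already stands in the dock and stays there
- neighbour2: black drive carrier with a heavy steel base, a box 90 mm long (its x), 34 mm thick (its y), 40 mm high; grey pull lug on top in the middle, 46 mm long (x) by 12 mm thick, rising to 75 mm above the underside. Origin: centre of the underside, z up. 0.2 to 0.33 kg. It already stands in the dock and stays there
- neighbour3: black drive carrier with a heavy steel base, a box 90 mm long (its x), 34 mm thick (its y), 40 mm high; grey pull lug on top in the middle, 46 mm long (x) by 12 mm thick, rising to 75 mm above the underside. Origin: centre of the underside, z up. 0.2 to 0.33 kg. It already stands in the dock and stays there
- neighbour4: black drive carrier with a heavy steel base, a box 90 mm long (its x), 34 mm thick (its y), 40 mm high; grey pull lug on top in the middle, 46 mm long (x) by 12 mm thick, rising to 75 mm above the underside. Origin: centre of the underside, z up. 0.2 to 0.33 kg. It already stands in the dock and stays there
- drive1: black drive carrier with a heavy steel base, a box 90 mm long (its x), 34 mm thick (its y), 40 mm high; grey pull lug on top in the middle, 46 mm long (x) by 12 mm thick, rising to 75 mm above the underside. Origin: centre of the underside, z up. 0.2 to 0.33 kg. It stands on the bench and is to be loaded, either way round; may be absent
- drive2: black drive carrier with a heavy steel base, a box 90 mm long (its x), 34 mm thick (its y), 40 mm high; grey pull lug on top in the middle, 46 mm long (x) by 12 mm thick, rising to 75 mm above the underside. Origin: centre of the underside, z up. 0.2 to 0.33 kg. It stands on the bench and is to be loaded, either way round; may be absent
- drive3: black drive carrier with a heavy steel base, a box 90 mm long (its x), 34 mm thick (its y), 40 mm high; grey pull lug on top in the middle, 46 mm long (x) by 12 mm thick, rising to 75 mm above the underside. Origin: centre of the underside, z up. 0.2 to 0.33 kg. It stands on the bench and is to be loaded, either way round; may be absent
- load_dial_base: load dial: square grey housing 114 by 114 mm, 20 mm high, fixed to the bench; origin at the centre of its underside. Its white scale plate has a long broad black tick with a stud at zero, lying towards its -x, and short ticks every 30 degrees either side. On it turns a black bezel disc, 80 mm across (21 to 27 mm above the bench), about the vertical through the origin
- load_dial (a joint): load dial (square housing), bezel angle in rad: 0 when its white pointer line points at the zero tick; grows anticlockwise seen from above; stops at +-2.7; light friction (0.05 N m), stays where left. Grip: a bar across the disc, 44 mm long, 14 mm thick, up to 61 mm above the bench; it lies along the housing's x at 0 and turns with the bezel
- load_dial_grip (a point): on the load dial's axis, halfway up its bar grip, 47 mm above the bench
- timer_dial_base: timer dial: round grey housing, 114 mm across, 20 mm high, fixed to the bench; origin at the centre of its underside. Its white scale plate has a long broad black tick with a stud at zero, lying towards its -x, and short ticks every 30 degrees either side. On it turns a black bezel disc, 80 mm across (21 to 27 mm above the bench), about the vertical through the origin
- timer_dial (a joint): timer dial (round housing), bezel angle in rad: 0 when its white pointer line points at the zero tick; grows anticlockwise seen from above; stops at +-2.7; light friction (0.05 N m), stays where left. Grip: a bar across the disc, 44 mm long, 24 mm thick, up to 61 mm above the bench; it lies along the housing's x at 0 and turns with the bezel
- timer_dial_grip (a point): on the timer dial's axis, halfway up its bar grip, 47 mm above the bench

How it is judged:
By the outcome, as a careful person would: the job done as asked, in the order asked, and still so for the second after the job is handed in, with the robot touching nothing.
Of drive1, drive2, drive3 only 2 to 3 are there at a start; the rules pass over those that are not, and their reading is None.
At some moment in a run one of drive1, drive2, drive3 may be knocked a few centimetres aside while the robot is not near it.
It also fails if it takes over 210 s, if anything falls off the work surface, if the arm or the gripper's body presses on something with over 40 N, if the wrist force passes 120 N, or if a joint passes its speed limit or range.

## Robot

A 6-joint arm with a two-finger parallel gripper is mounted at the origin on the work surface. World frame = base frame: x ahead of the robot, y to its left, z up, the work surface at z = 0. Lengths are in m, angles in rad, forces in N, time in s.
With the tool pointing down it reaches from about 0.275 to 0.775 m from the base axis. Payload 14.6 kg.
Tool frame: the origin (TCP) lies on the centre line of the jaws, within the pads' length; the fingertips stand 22 mm ahead of it and the grasp point (between the pads) lies 3 mm ahead of it (manip.tcp_to_tips is the distance from the TCP to the fingertips, in m); z points along the fingers, y is the line along which they close (so a half turn about z gives the same grasp; the last joint's range is limited). The gripper opens to 85 mm and grips with 20 to 120 N. Pads are 22 mm wide; open, the fingers measure 114 mm over their backs; the gripper's body (76 mm by 85 mm) begins 54 mm behind the grasp point. The pads swing forward as they close: fully open they stand 13 mm farther back than shut.
Start: joints at [-1.352, 0.263, -0.048, 1.259, 0, 1.415], TCP at [0.192, -0.489, 0.221] pointing down, gripper open.
Joint ranges: [-2.65, 2.65], [-0.89, 1.7], [-1.18, 1.37], [-2.13, 2.11], [-1.35, 1.29], [-3.14, 3.14]. Speed limits (rad/s): [1.89, 1.89, 2.57, 2.79, 3.14, 3.14].

## Interface

Orientations are given as a rotation vector (axis times angle).
In Python, from workcell import manip gives the robot as it stands. The module is installed in compiled form; this text tells all that it offers.
- The arm moves only by the shell command python3 -m pendant 'ROWS' [FORCE]. ROWS is JSON, a list of rows, each a list of 5 numbers: the opening, from 0 (shut) to 1 (fully open), then the shift along the tool's x, y, z in m, then the turn about the tool's z in rad. A call has 1 to 12 rows; each row shifts and turns the commanded pose from where the row before left it, along the tool's axes as they then stand; what a row does not reach is not made up. A row lasts 1/10 s, in which the tool goes at most 50 mm and 8.59 degrees, less where a joint would pass 70% of its speed; a pose out of reach is approached as far as the arm can. A call is refused whole if a number of a shift passes 0.05 or a number of a turn 0.15, either way. A call with a gripper value outside its range is refused whole. The fingers move at their own pace and stop on an object; FORCE is the grip in N (left out, the last holds). Time passes only in rows, so rows that do not move let the fingers close. It gives the time, the measured TCP pose, the force, the opening and the grip force at its end, in the units of the state.
- manip.get_obs(): the state, without advancing time (a new reading comes with each control period).
- manip.get_image(name): name is "side" or "top" or "wrist"; returns (picture, depth): 400x640x3 uint8, red, green, blue; 400x640 float32, m along the optical axis (not along the pixel's ray), 0 where there is no reading.
- manip.camera_info(name): a dict with "fx", "fy", "cx", "cy" (pixels), "rvec" (rotation vector, rad) and "tvec" (3), from world to camera coordinates, as OpenCV has them. Camera axes: x right, y down, z forward; pixel columns grow to the right and rows downward; lengths in m; the calibration is good to about 2 mm. A picture is of the moment at which its call begins: read the wrist's pose just before it. camera_info takes no time and is no camera call; for the wrist camera it gives the pose at the moment of the call.
- manip.sign_off(): hands the job in; it is judged then, once.
Trained networks look in the newest picture that a camera, given by its name, has taken for a name from the list of things; names that differ only in an ending like _2 or _b are one class to them, and where a whole thing is asked for, a point or a joint stands for the part that bears it (a point fixed in the world has none). Each returns a list of dicts, best first, with "confidence" (0 to 1); they miss things now and then, are a little off and sometimes report something else, mostly with a low value. They report only what shows in the picture. A call takes as long as a camera call.
- manip.recognise(camera, query): "bbox" ([left, top, width, height] in pixels, round what is visible of it).
- manip.masks_of(camera, query): "pixels" (400x640 bool, what is visible of it) and "bbox" ([left, top, width, height] in pixels, round what is visible of it).
- manip.pinpoint(camera, query): "position" ([column, row] in pixels: a listed point, or the origin of a listed thing).
The state is a dict: "time_s": time; "joint_pos": joint angles; "qd": joint speeds; "joint_torque": joint torques, N m; "ee_pos": TCP position; "tcp_rot": TCP orientation; "ft_force": force on the tool from outside, world axes, zero at the start; "torque": the same for the moment, N m; "width": finger opening in m; "grasp_force": force on a finger pad.
Only numpy, scipy, OpenCV 4.12 (cv2) and the standard library are available. Lean on these libraries where they do the work, as an engineer would, in place of code of your own. Each camera call takes 0.05 s, during which the arm holds its last target. There are 200 camera calls.

## Working session

There is one attempt and no reset: what is moved stays moved. The work goes in short steps, Python scripts to look and compute and a shell command to move; the robot and the scene stay as the last step left them, time stands still between calls to the robot, and variables do not carry over. Pictures are saved under pics/ and viewed, at most 14 in all, crops included, and the job is handed in when it is done.

```bash
mkdir -p pics
cat > h.py <<'E'
import numpy as np, cv2
from workcell import manip
from scipy.spatial.transform import Rotation as R
def cam(n):
    c=manip.camera_info(n); return c,R.from_rotvec(c['rvec']).as_matrix(),np.array(c['tvec'])
def grab(n,save=None):
    ci=cam(n); p,d=manip.get_image(n)
    if save: cv2.imwrite('pics/'+save,p[:,:,::-1])
    return p,d,ci
def cloud(d,ci):
    c,Rm,t=ci; v,u=np.mgrid[0:400,0:640]
    X=np.stack([(u-c['cx'])/c['fx']*d,(v-c['cy'])/c['fy']*d,d],-1)
    return (X-t)@Rm
def ray(px,z,ci):
    c,Rm,t=ci; r=Rm.T@np.array([(px[0]-c['cx'])/c['fx'],(px[1]-c['cy'])/c['fy'],1]); o=-Rm.T@t
    return o+r*(z-o[2])/r[2]
E
python3 - <<'E'
from h import *
o=manip.get_obs(); print({k:np.round(v,3).tolist() for k,v in o.items()})
for n in('top','side'):
    p,d,ci=grab(n,n+'0.png'); print(n,'pos',-ci[1].T@ci[2],ci[1][2],ci[0]['fx'])
    for q in ('dock','drive1','load_dial_base','timer_dial_base','bay1','bay2','bay3','load_dial_grip','timer_dial_grip'):
        if n=='top':
            for e in manip.pinpoint(n,q)[:8]: print(q,np.round(e['position'],1),round(e['confidence'],2))
E
```

```text
{'time_s': 0.0, 'joint_pos': [-1.352, 0.264, -0.049, 1.259, 0.0, 1.415], 'qd': [-0.002, -0.001, 0.0, -0.001, -0.001, 0.001], 'joint_torque': [0.001, -63.762, 38.456, 0.014, -0.0, -0.0], 'ee_pos': [0.192, -0.488, 0.221], 'tcp_rot': [-3.086, -0.584, 0.0], 'ft_force': [-0.231, 0.724, -0.796], 'torque': [-0.007, -0.028, -0.016], 'grasp_force': 0.0, 'width': 0.086}
top pos [4.63793547e-01 2.74001836e-05 1.18059939e+00] [ 0.08250834  0.0136442  -0.99649697] 410.96200679576935
dock [325.8 174. ] 0.56
drive1 [446.1 236.7] 0.76
drive1 [189.1 239.4] 0.58
load_dial_base [319.2 234.9] 0.76
timer_dial_base [213.1 185.8] 0.69
bay1 [353.5 176.1] 0.96
bay1 [327.4 174.4] 0.7
bay1 [302.7 168.4] 0.6
bay1 [446.5 236.6] 0.55
bay2 [353.5 176.1] 0.96
bay2 [327.4 174.4] 0.7
bay2 [302.7 168.4] 0.6
bay2 [446.5 236.6] 0.55
bay3 [353.5 176.1] 0.96
bay3 [327.4 174.4] 0.7
bay3 [302.7 168.4] 0.6
bay3 [446.5 236.6] 0.55
load_dial_grip [316.7 233.5] 0.94
load_dial_grip [301.9 169.6] 0.41
timer_dial_grip [211.2 184.1] 0.91
timer_dial_grip [314.7 169.9] 0.25
side pos [0.26286807 0.95406655 0.99063544] [ 0.20700538 -0.70689251 -0.67635179] 490.2447620247136
```

View pics/top0.png

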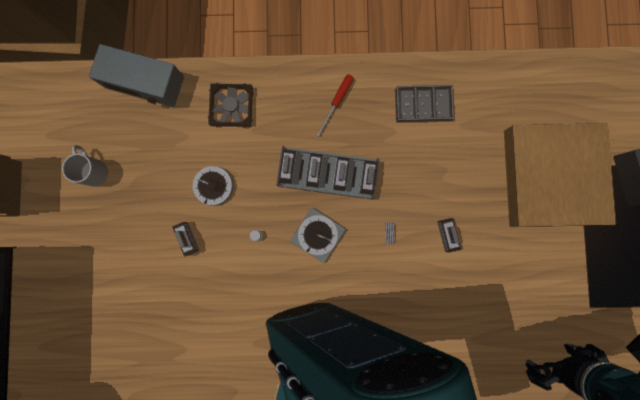

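View pics/side0.png

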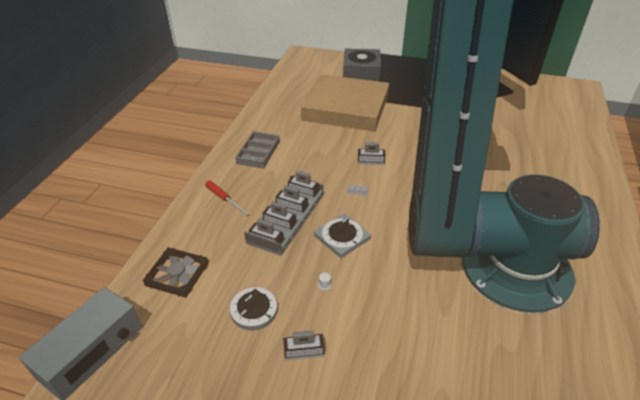

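Two drives are visible on the bench, at top-view pixels (184,238) and (449,235). The dock is at (328,174), the load dial at (319,235) and the timer dial at (213,185). The arm may hide something near its base, so I'll recheck that later. Next I'll work out poses from depth.

```bash
cat > m.py <<'E'
from h import *
def rect(P):
    r=cv2.minAreaRect((P[:,:2]*1000).astype(np.float32)); (c,s,a)=r
    if s[0]<s[1]: s=(s[1],s[0]); a+=90
    a=(a+90)%180-90
    return np.round(c,1),np.round(s,1),round(a,1)
def blobs(X,d,lo,hi,box,minn=8):
    m=(d>0)&(X[...,2]>lo)&(X[...,2]<hi)&(X[...,0]>box[0])&(X[...,0]<box[1])&(X[...,1]>box[2])&(X[...,1]<box[3])
    n,l,st,ce=cv2.connectedComponentsWithStats(m.astype(np.uint8))
    for i in range(1,n):
        if st[i,4]>=minn: yield ce[i],st[i,4],X[l==i]
E
python3 - <<'E'
from m import *
p,d,ci=grab('top'); X=cloud(d,ci)
for nm,lo,hi in(('mid',.025,.055),('high',.056,.11)):
    print(nm)
    for c,n,P in blobs(X,d,lo,hi,(.25,.85,-.45,.5)): print(np.round(c),n,'mean',np.round(P.mean(0)*1000,1),rect(P))
p,d,ci=grab('side'); X=cloud(d,ci)
print('side')
for c,n,P in blobs(X,d,.055,.11,(.2,.85,-.5,.5)): print(np.round(c),n,'mean',np.round(P.mean(0)*1000,1),rect(P))
E
```

```text
mid
[434. 101.] 9 mean [ 842.2 -324.7   26.9] (array([ 842.2, -324.9]), array([11.6,  3.5]), -6.7)
[426. 114.] 194 mean [ 803.5 -300.7   29.7] (array([ 817.7, -298.3]), array([161. ,  60.3]), -89.2)
[230. 107.] 49 mean [841.  261.3  27.2] (array([840.4, 261.4]), array([38.1, 18. ]), 88.3)
[415. 109.] 14 mean [ 819.8 -272.1   26.7] (array([ 820.3, -272.2]), array([24.6,  3.8]), -3.2)
[433. 110.] 13 mean [ 816.4 -323.    28. ] (array([ 818.2, -323. ]), array([20.9,  3.9]), -3.4)
[244. 121.] 53 mean [797.2 220.4  26.6] (array([794.8, 225.3]), array([56.2, 27.4]), -63.6)
[212. 121.] 35 mean [800.7 310.6  26.9] (array([802.2, 309.2]), array([32., 21.]), 75.7)
[227. 123.] 12 mean [792.8 269.7  27.6] (array([793.7, 268.4]), array([15.5,  6.9]), -79.9)
[286. 167.] 412 mean [659.4  99.5  46.6] (array([661.2,  95. ]), array([113.1,  51.7]), -10.3)
[314. 168.] 332 mean [652.5  21.8  48.4] (array([656.3,  30.9]), array([101.5,  63.8]), -9.2)
[330. 154.] 14 mean [695.1 -25.7  27.6] (array([695.2, -26.2]), array([25.4,  5.7]), 81.6)
[341. 172.] 328 mean [639.8 -53.8  48.7] (array([642.3, -56.8]), 
[... 2309 characters left out ...]
73.4] (array([634.4, -52. ]), array([48.8, 19.8]), -6.1)
[279. 208.] 168 mean [645.1  26.8  74.4] (array([645.9,  23.2]), array([47. , 20.1]), -17.6)
[265. 226.] 174 mean [656.2 101.9  74.9] (array([657.8,  99.6]), array([47.2, 16.5]), -5.4)
[343. 223.] 64 mean [463.3  18.8  58.8] (array([463.1,  19.5]), array([43.7, 15.7]), 67.5)
[412. 250.] 17 mean [269.2 108.3 101.9] (array([269.2, 108.4]), array([45.2,  5.4]), -72.5)
[252. 296.] 161 mean [610.4 316.9  59. ] (array([610.6, 315.9]), array([43.8, 26.6]), 64.0)
[133. 310.] 30 mean [848.4 437.1  74.4] (array([847.6, 437.8]), array([12.9,  4.6]), -89.7)
[303. 336.] 197 mean [460.5 392.1  68.9] (array([461.1, 389.8]), array([45.8, 14.9]), 19.3)
```

```bash
cat >> h.py <<'E'
def pose():
    o=manip.get_obs(); M=R.from_rotvec(o['tcp_rot']).as_matrix(); return np.array(o['ee_pos']),M,o
def go(x=None,y=None,z=None,yaw=None):
    "shift in tool axes to target; yaw: world angle(deg) of tool x; turn about tool z (rad) "
    p,M,o=pose(); t=np.array([p[0] if x is None else x,p[1] if y is None else y,p[2] if z is None else z])
    s=M.T@(t-p); psi=np.degrees(np.arctan2(M[1,0],M[0,0]))
    print('tcp',np.round(p*1000,1),'psi',round(psi,2),'tilt',np.round(np.degrees(np.arccos(-M[2,2])),2),'j6',round(np.degrees(o['joint_pos'][5]),1),'t',round(o['time_s'],2),'w',round(o['width'],4))
    print('shift mm',np.round(s*1000,1), 'norm',np.round(np.linalg.norm(s)*1000))
    if yaw is not None: print('turn',np.round(np.radians(psi-yaw),4),'(+-6.283)')
E
python3 -m pendant '[[1,0.036,-0.030,0,0],[1,0.037,-0.031,-0.005,0],[1,0.037,-0.031,-0.005,0],[1,0.037,-0.031,-0.005,0],[1,0.037,-0.031,-0.005,0],[1,0.037,-0.031,-0.005,0],[1,0.037,-0.031,-0.005,0],[1,0.037,-0.031,-0.005,0],[1,0.037,-0.031,-0.005,0],[1,0.036,-0.030,-0.005,0],[1,0.018,-0.015,0,0],[1,0,0,0,0]]' 60
python3 - <<'E'
from m import *
go(.467,.016,.26,-113)
p,d,ci=grab('wrist','w0.png'); print('cam',-ci[1].T@ci[2],ci[1][2],ci[0]['fx'])
M=pose()[1]; print('cam in tool',M.T@((-ci[1].T@ci[2])-pose()[0]), M.T@ci[1][2], M.T@ci[1][0])
X=cloud(d,ci)
for c,n,P in blobs(X,d,.055,.075,(.3,.85,-.45,.5),100): print(np.round(c),n,'mean',np.round(P.mean(0)*1000,1),rect(P))
E
```

```text
time_s: 1.85
ee_pos: [0.4341, -0.0448, 0.2662]
tcp_rot: [-3.086, -0.589, -0.001]
ft_force: [-0.7, -0.1, 0.6]
width: 0.0855
grasp_force: 0.0
tcp [434.1 -44.8 266.2] psi 21.63 tilt 0.03 j6 141.7 t 1.85 w 0.0855
shift mm [ 53.  -44.4   6.2] norm 69.0
turn 2.3498 (+-6.283)
cam [ 0.50533745 -0.01689512  0.41853075] [-0.27537084 -0.10935024 -0.95509865] 329.0686490510765
cam in tool [ 0.07757833 -0.00069736 -0.15245118] [-2.96146342e-01  4.35470467e-04  9.55142479e-01] [ 7.41870471e-04  9.99999699e-01 -2.25901490e-04]
[467.  23.] 292 mean [ 617.5 -124.1   65.1] (array([ 622.2, -124. ]), array([39.8, 10.9]), 8.0)
[280. 115.] 555 mean [469.2  14.9  60.2] (array([468.7,  14.8]), array([43.3, 14. ]), 66.6)
[572. 240.] 817 mean [ 461.8 -348.2   67.9] (array([ 461.2, -351.5]), array([46.3, 13.3]), 12.3)
```

View pics/w0.png

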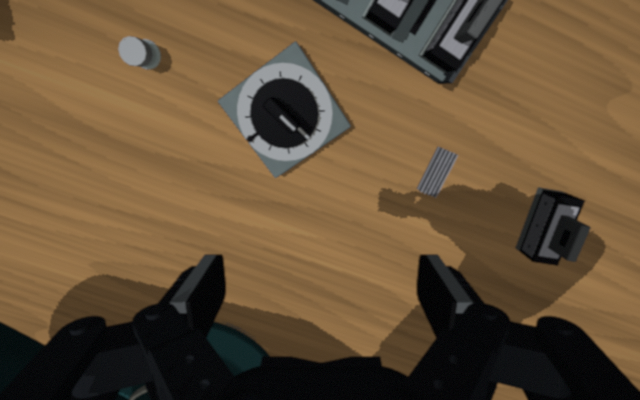

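The wrist view shows the load dial at (285,113), with its pointer towards (308,138) and its zero tick near (252,137). I'll measure both dial angles with polar sampling.

```bash
cat > dial.py <<'E'
from m import *
def proj(P,ci):
    c,Rm,t=ci; Q=P@Rm.T+t; return np.stack([c['fx']*Q[...,0]/Q[...,2]+c['cx'],c['fy']*Q[...,1]/Q[...,2]+c['cy']],-1).astype(np.float32)
def polar(img,ci,C,rs,z):
    th=np.radians(np.arange(0,360,.5)); r=np.array(rs)
    P=np.stack([C[0]+r[:,None]*np.cos(th),C[1]+r[:,None]*np.sin(th),np.full((len(r),len(th)),z)],-1)
    uv=proj(P,ci); g=cv2.cvtColor(img,cv2.COLOR_RGB2GRAY)
    return cv2.remap(g,uv[...,0],uv[...,1],cv2.INTER_LINEAR).astype(float)
def peak(prof,win):
    s=np.argmax(np.convolve(np.r_[prof,prof,prof],np.ones(9)/9,'same')[720:1440]); i=np.arange(s-win,s+win+1)
    w=np.clip(prof[i%720]-np.percentile(prof,60),0,None); return (np.sum(i*w)/np.sum(w))*.5
def dial(img,ci,C):
    p=peak(polar(img,ci,C,np.arange(.027,.037,.001),.0272).mean(0),16)
    pl=polar(img,ci,C,np.arange(.042,.056,.001),.0212)
    t=peak(255-pl.mean(0),16)
    # plate centre: outer white ring fit
    print('pointer',round(p,1),'tick',round(t,1),'q deg',round((p-t+180)%360-180,1)); return p,t
def disc_center(X,d,C):
    m=(d>0)&(X[...,2]>.0245)&(X[...,2]<.03)&(np.hypot(X[...,0]-C[0],X[...,1]-C[1])<.06)
    P=(X[m][:,:2]*1000).astype(np.float32); (c,r)=cv2.minEnclosingCircle(P); print('disc',np.round(c,1),round(r,1),m.sum()); return c
E
python3 - <<'E'
from dial import *
p,d,ci=grab('wrist'); X=cloud(d,ci); disc_center(X,d,(.468,.0155)); dial(p,ci,(.4685,.0155))
p,d,ci=grab('top'); X=cloud(d,ci); disc_center(X,d,(.468,.0155)); dial(p,ci,(.4675,.016)); disc_center(X,d,(.6145,.3146));dial(p,ci,(.6145,.3146))
go(.468,.0155,.26,-113)
E
```

```text
disc [468.7  14.8] 39.8 3117
pointer 247.8 tick 147.0 q deg 100.8
disc [473.4  30.6] 51.0 200
pointer 191.8 tick 164.2 q deg 27.6
disc [615.  313.3] 54.3 404
pointer 63.3 tick 158.4 q deg -95.0
tcp [432.8 -47.5 266.1] psi 21.42 tilt 0.02 j6 141.6 t 2.0 w 0.0854
shift mm [ 55.7 -45.8   6.1] norm 72.0
turn 2.3461 (+-6.283)
```

```bash
python3 -m pendant '[[1,0.028,-0.023,0.003,0],[1,0.028,-0.023,0.003,0],[1,0,0,0,-0.149],[1,0,0,0,-0.149],[1,0,0,0,-0.149],[1,0,0,0,-0.149],[1,0,0,0,-0.149],[1,0,0,0,-0.149],[1,0,0,0,-0.149],[1,0,0,0,-0.149],[1,0,0,0,-0.149],[1,0,0,0,-0.149]]' >/dev/null
python3 -m pendant '[[1,0,0,0,-0.149],[1,0,0,0,-0.149],[1,0,0,0,-0.149],[1,0,0,0,-0.149],[1,0,0,0,-0.149],[1,0,0,0,-0.149],[1,0,0,0,-0.149],[1,0,0,0,-0.149],[1,0,0,0,-0.149],[1,0,0,0,-0.149],[1,0,0,0,-0.149],[1,0,0,0,-0.149]]' >/dev/null
python3 -m pendant '[[1,0,0,0,-0.149],[1,0,0,0,-0.149],[1,0,0,0,-0.149],[1,0,0,0,-0.149],[1,0,0,0,-0.063],[1,0,0,0,0]]'
python3 - <<'E'
from dial import *
go(.4687,.0150,.050,246.8)
p,d,ci=grab('wrist'); X=cloud(d,ci); c=disc_center(X,d,(.468,.0155)); dial(p,ci,np.array(c)/1000); dial(p,ci,(.4687,.0150))
for c,n,P in blobs(X,d,.053,.068,(.4,.55,-.1,.1),100): print(np.round(c),n,'mean',np.round(P.mean(0)*1000,1),rect(P))
E
```

```text
time_s: 5.0
ee_pos: [0.4682, 0.015, 0.2602]
tcp_rot: [1.732, -2.621, 0.0]
ft_force: [-0.5, -0.5, 0.1]
width: 0.0851
grasp_force: 0.0
tcp [468.2  15.  260.2] psi -113.07 tilt 0.01 j6 -75.1 t 5.0 w 0.0851
shift mm [ -0.3  -0.4 210.2] norm 210.0
turn -6.2809 (+-6.283)
disc [469.   14.3] 39.7 2882
pointer 246.3 tick 146.1 q deg 100.1
pointer 247.2 tick 146.7 q deg 100.5
[321. 164.] 509 mean [468.2  13.4  60.1] (array([468.5,  14.1]), array([43.3, 13.4]), 66.9)
```

```bash
python3 -m pendant '[[1,0,0,0.045,0],[1,0,0,0.045,0],[1,0,0,0.045,0],[1,0,0,0.045,0],[1,0,0,0.026,0],[1,0,0,0,0],[0,0,0,0,0],[0,0,0,0,0],[0,0,0,0,0],[0,0,0,0,0],[0,0,0,0,0],[0,0,0,0,0]]' 40
python3 - <<'E'
from dial import *
go(.4687,.0150,.054,246.8)
E
```

```text
time_s: 6.25
ee_pos: [0.4685, 0.0162, 0.0544]
tcp_rot: [-1.734, 2.62, -0.0]
ft_force: [0.1, -0.6, -0.1]
width: 0.0
grasp_force: 0.0
tcp [468.5  16.2  54.4] psi -113.01 tilt 0.02 j6 -75.0 t 6.25 w 0.0
shift mm [ 1.  -0.6  0.4] norm 1.0
turn -6.2799 (+-6.283)
```

Run:
```python
from dial import *
o=manip.get_obs(); print(o['width'],o['grasp_force'],o['ft_force'])
p,d,ci=grab('wrist'); p2,_,_=grab('side'); cv2.imwrite('pics/g1.png',np.vstack([p,cv2.resize(p2[120:320,220:540],(640,400))])[:,:,::-1][::1,::1][:, :])
im=cv2.imread('pics/g1.png'); cv2.imwrite('pics/g1.png',cv2.resize(im,(480,600)))
```

```text
4.550817394754144e-05 0.0 [ 0.0801871  -0.61555708 -0.11203202]
```

View pics/g1.png

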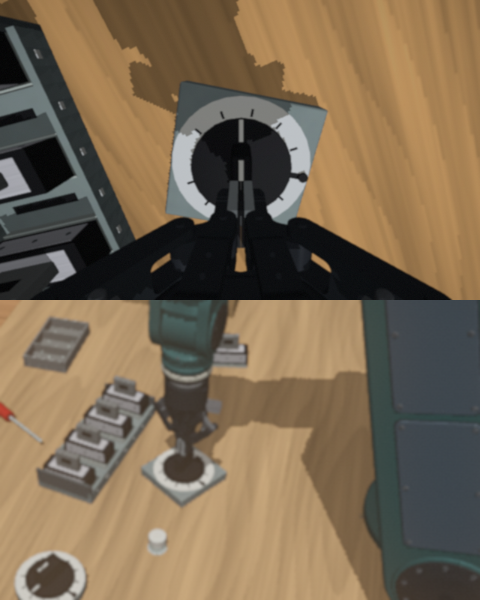

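The fingers look closed around or just above the bar at (240,170), but the reported width is 0. I'll check the fingertip heights in depth and look at a crop.

Run:
```python
from dial import *
p,d,ci=grab('wrist'); X=cloud(d,ci)
cv2.imwrite('pics/g2.png',cv2.resize(p[130:350,220:420],None,fx=2.7,fy=2.7,interpolation=cv2.INTER_CUBIC)[:,:,::-1])
for r in range(190,300,10): print(r,[ (int(X[r,c,2]*1000)) for c in range(280,365,5)])
print(manip.tcp_to_tips)
```

```text
190 [27, 25, 27, 26, 26, 26, 26, 26, 25, 25, 26, 27, 26, 26, 26, 25, 25]
200 [27, 26, 25, 26, 26, 25, 43, 45, 46, 46, 44, 26, 26, 25, 25, 26, 26]
210 [26, 27, 26, 26, 28, 26, 59, 60, 59, 60, 58, 26, 27, 26, 26, 25, 25]
220 [26, 25, 26, 27, 25, 25, 61, 60, 61, 61, 60, 57, 26, 25, 206, 26, 25]
230 [26, 26, 26, 27, 27, 27, 60, 60, 61, 60, 60, 26, 26, 25, 26, 26, 26]
240 [25, 25, 26, 26, 26, 26, 59, 60, 61, 61, 60, 25, 26, 26, 27, 25, 26]
250 [26, 26, 27, 26, 26, 27, 76, 77, 77, 77, 77, 77, 27, 26, 26, 26, 26]
260 [26, 25, 78, 79, 78, 87, 86, 86, 85, 87, 86, 88, 78, 80, 80, 27, 26]
270 [27, 26, 86, 86, 87, 93, 94, 93, 94, 93, 94, 95, 88, 87, 87, 25, 27]
280 [20, 20, 94, 103, 103, 102, 100, 101, 101, 101, 102, 102, 102, 103, 95, 94, 20]
290 [108, 109, 108, 110, 110, 109, 110, 100, 101, 101, 110, 109, 110, 112, 109, 109, 110]
0.022
```

View pics/g2.png

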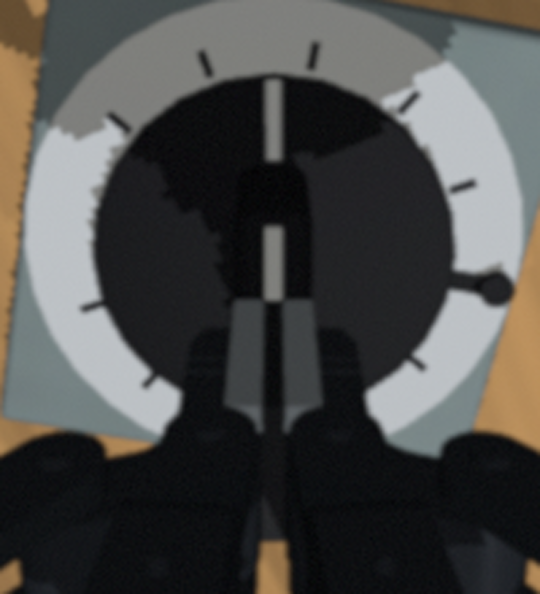

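Run:
```python
from dial import *
p,d,ci=grab('wrist'); X=cloud(d,ci); pos,M,o=pose()
print('cam in tool',M.T@((-ci[1].T@ci[2])-pos))
for r in (235,242,245,248,252,256,260,270): print(r,np.round(((X[r,[312,320,330]]-pos)@M)*1000,0).tolist())
p,d,ci=grab('side'); X=cloud(d,ci); T=(X-pos)@M
m=(d>0)&(np.abs(T[...,0])<.03)&(np.abs(T[...,1])<.05)&(X[...,2]>.03)&(X[...,2]<.13)
v,u=np.nonzero(m)
for r in range(v.min(),v.max()+1,2):
    k=v==r
    if k.any(): print(r,u[k].min(),u[k].max(),np.round(np.median(T[v[k],u[k]],0)*1000), int(1000*np.median(X[v[k],u[k],2])))
```

```text
cam in tool [ 0.07545362 -0.00080057 -0.15233603]
235 [[10.0, -5.0, -6.0], [11.0, -1.0, -7.0], [10.0, 4.0, -6.0]]
242 [[11.0, -5.0, -15.0], [11.0, -1.0, -16.0], [11.0, 3.0, -15.0]]
245 [[11.0, -5.0, -18.0], [10.0, -1.0, -17.0], [11.0, 3.0, -18.0]]
248 [[11.0, -5.0, -22.0], [11.0, -1.0, -21.0], [10.0, 3.0, -20.0]]
252 [[11.0, -5.0, -26.0], [11.0, -1.0, -26.0], [10.0, 3.0, -25.0]]
256 [[10.0, -5.0, -28.0], [11.0, -1.0, -29.0], [10.0, 3.0, -28.0]]
260 [[11.0, -4.0, -33.0], [10.0, -1.0, -32.0], [11.0, 3.0, -32.0]]
270 [[11.0, -4.0, -40.0], [10.0, -1.0, -39.0], [10.0, 3.0, -40.0]]
197 326 326 [ -9. -47. -75.] 129
199 329 334 [ -2. -34. -71.] 124
201 329 332 [-11. -30. -73.] 127
203 330 334 [-11. -24. -66.] 120
205 331 350 [-13. -15. -68.] 122
207 332 350 [-11.  -7. -63.] 117
209 336 352 [ -9.  15. -61.] 115
211 337 350 [-12.  14. -61.] 115
213 338 355 [-11.  23. -60.] 114
215 338 351 [-10.  14. -44.] 98
217 338 348 [-10.  11. -36.] 90
219 338 348 [ -9.  11. -26.] 80
221 339 349 [ -8.  10. -19.] 72
223 340 349 [-1. 11. -5.] 58
225 338 348 [-7.  9. -0.] 54
227 337 348 [-9. 10.  1.] 53
229 337 347 [-13.  11.  10.] 44
231 337 344 [-17.  10.  14.] 40
233 337 341 [-19.   7.  20.] 34
237 338 338 [-29.  11.  24.] 30
```

```bash
python3 -m pendant '[[0,0,0,0,0.1],[0,0,0,0,0.1],[0,0,0,0,0.1],[0,0,0,0,0]]'
python3 - <<'E'
from dial import *
go(.4687,.0150,.054,246.8); print(manip.get_obs()['torque'])
p,d,ci=grab('wrist'); dial(p,ci,(.4687,.0150))
E
```

```text
time_s: 6.9
ee_pos: [0.4684, 0.0162, 0.0541]
tcp_rot: [1.32, -2.851, -0.0]
ft_force: [-0.6, 0.2, 0.3]
width: -0.0
grasp_force: 0.0
tcp [468.4  16.2  54.1] psi -130.29 tilt 0.01 j6 -57.7 t 6.9 w -0.0
shift mm [ 0.7 -1.   0.1] norm 1.0
turn -6.5815 (+-6.283)
[-0.06619191  0.0359902   0.02577493]
pointer 247.2 tick 27.4 q deg -140.1
```

Run:
```python
from dial import *
p,d,ci=grab('wrist'); 
cv2.imwrite('pics/g3.png',cv2.resize(p[110:310,210:430],None,fx=2.7,fy=2.7,interpolation=cv2.INTER_CUBIC)[:,:,::-1])
```

```text
(no output)
```

View pics/g3.png

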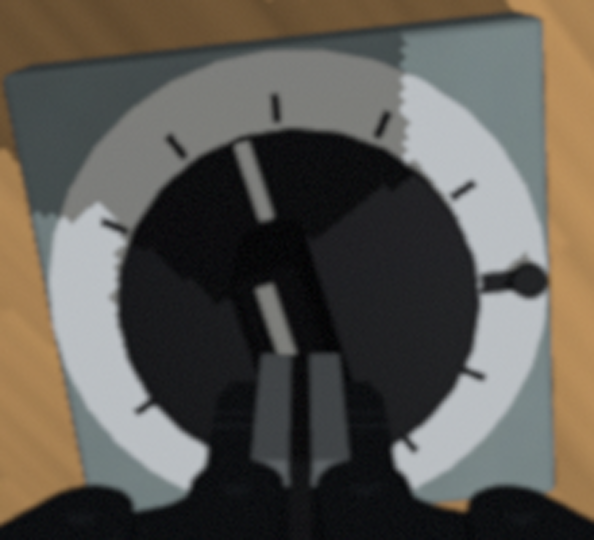

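```bash
cat > tips.py <<'E'
from dial import *
def tips():
    pos,M,o=pose(); p,d,ci=grab('wrist'); X=cloud(d,ci); T=(X-pos)@M
    m=(d>0)&(d<.25)&(np.abs(T[...,1])<.07)&(np.abs(T[...,0])<.02)&(X[...,2]>.066)
    print('w',o['width'],'z',pos[2],'tool z percentiles of finger',np.round(np.percentile(T[m][:,2],[50,90,98,99.5])*1000,1), np.round(np.percentile(T[m][:,1],[1,99])*1000,1))
E
python3 -m pendant '[[0,0,0,-0.045,0],[0,0,0,-0.045,0],[0,0,0,0,0]]' >/dev/null
python3 -c "
from tips import *; tips()"
python3 -m pendant '[[1,0,0,0,0],[1,0,0,0,0],[1,0,0,0,0],[1,0,0,0,0],[1,0,0,0,0],[1,0,0,0,0]]' >/dev/null
python3 -c "
from tips import *; tips()"
```

```text
w -4.476839152943147e-05 z 0.1489101639543275 tool z percentiles of finger [-81.8 -57.2 -28.7 -18.8] [-56.3  54.8]
w 0.08484883356622559 z 0.14400056456040494 tool z percentiles of finger [-82.9 -51.  -31.6 -26.1] [-68.9  68.7]
```

```bash
python3 -m pendant '[[0,0,0,0,0],[0,0,0,0,0],[0,0,0,0,0],[0,0,0,0,0],[0,0,0,0,0],[0,0,0,0,0]]' >/dev/null
python3 - <<'E'
from dial import *
for k in range(1):
    pos,M,o=pose(); p,d,ci=grab('wrist'); X=cloud(d,ci); T=(X-pos)@M
    print(o['width'],pos)
    for r in range(200,270,3): print(r,np.round(T[r,[312,316,320,326,330]]*1000).astype(int).tolist())
E
```

```text
0.0001708970013979027 [0.46845146 0.01617873 0.14420463]
200 [[-3, -7, 87], [-1, -4, 83], [-2, -1, 85], [-2, 3, 84], [-2, 6, 84]]
203 [[-16, -8, 119], [-4, -4, 83], [-4, -1, 84], [-4, 3, 83], [-4, 6, 85]]
206 [[-18, -8, 119], [-6, -4, 83], [-6, -1, 84], [-6, 3, 84], [-7, 6, 84]]
209 [[-21, -8, 117], [-9, -4, 84], [-8, -1, 83], [-9, 3, 84], [-9, 6, 83]]
212 [[-24, -8, 117], [-12, -4, 87], [-11, -1, 84], [-11, 3, 83], [-12, 6, 85]]
215 [[-27, -8, 118], [-26, -5, 118], [-14, -1, 84], [-14, 3, 85], [-14, 6, 83]]
218 [[-29, -8, 118], [-30, -5, 118], [-16, -1, 84], [-16, 3, 83], [-16, 6, 84]]
221 [[-32, -9, 119], [-32, -5, 118], [-19, -1, 84], [-19, 3, 85], [-32, 7, 117]]
224 [[-35, -8, 118], [-35, -5, 118], [-35, -1, 118], [-35, 4, 117], [-35, 7, 117]]
227 [[-38, -9, 118], [-38, -5, 118], [-37, -1, 117], [-38, 4, 118], [-41, 8, 125]]
230 [[-44, -9, 125], [-43, -5, 124], [-43, -1, 124], [-43, 4, 124], [-43, 8, 124]]
233 [[-46, -9, 124], [-47, -5, 125], [-46, -1, 124], [-46, 4, 124], [-46, 8, 124]]
236 [[-49, -9, 124], [-50, -5, 125], [-49, -1, 124], [-49, 4, 124], [-49, 8, 124]]
239 [[-52,
[... 152 characters left out ...]
45 [[10, -5, -18], [11, -3, -19], [11, -1, -19], [10, 2, -18], [11, 3, -19]]
248 [[10, -5, -20], [11, -3, -22], [10, -1, -21], [11, 2, -22], [10, 3, -21]]
251 [[10, -4, -23], [10, -3, -24], [11, -1, -25], [10, 2, -24], [11, 3, -24]]
254 [[10, -4, -27], [10, -3, -26], [10, -1, -26], [11, 2, -27], [10, 3, -26]]
257 [[10, -4, -29], [10, -3, -29], [10, -1, -29], [11, 1, -30], [11, 3, -30]]
260 [[10, -4, -32], [10, -3, -31], [10, -1, -32], [11, 1, -32], [11, 3, -33]]
263 [[11, -4, -35], [10, -3, -35], [10, -1, -34], [10, 1, -34], [10, 3, -35]]
266 [[11, -4, -38], [11, -3, -38], [11, -1, -38], [11, 1, -37], [10, 3, -37]]
269 [[11, -4, -39], [11, -3, -40], [10, -1, -38], [10, 1, -39], [11, 3, -39]]
```

```bash
python3 -m pendant '[[1,0,0,0,-0.1],[1,0,0,0,-0.1],[1,0,0,0,-0.1],[1,0.001,-0.001,0.04,0],[1,0,0,0.04,0],[1,0,0,0.01,0],[1,0,0,0,0]]'
python3 -m pendant '[[1,0,0,0.006,0],[1,0,0,0.006,0],[1,0,0,0,0]]'
python3 -m pendant '[[1,0,0,0.006,0],[1,0,0,0.006,0],[1,0,0,0,0]]'
python3 -m pendant '[[0,0,0,0.002,0],[0,0,0,0,0],[0,0,0,0,0],[0,0,0,0,0],[0,0,0,0,0],[0,0,0,0,0],[0,0,0,0,0]]'
```

```text
time_s: 9.35
ee_pos: [0.4682, 0.015, 0.0536]
tcp_rot: [1.733, -2.618, -0.003]
ft_force: [0.1, -0.5, -0.1]
width: 0.0852
grasp_force: 0.0
time_s: 9.65
ee_pos: [0.4692, 0.0148, 0.0424]
tcp_rot: [-1.734, 2.619, -0.001]
ft_force: [-0.2, -1.3, -0.1]
width: 0.0855
grasp_force: 0.0
time_s: 9.95
ee_pos: [0.4685, 0.0149, 0.0295]
tcp_rot: [1.733, -2.619, -0.001]
ft_force: [0.3, 0.3, 0.5]
width: 0.0852
grasp_force: 0.0
time_s: 10.65
ee_pos: [0.4681, 0.0152, 0.0284]
tcp_rot: [1.734, -2.619, -0.002]
ft_force: [-7.1, 3.1, 10.5]
width: 0.0132
grasp_force: 40.5
```

The grip now holds at width 13.2 mm, so the real fingertips sit about 14 mm behind the TCP, not 22 mm ahead. Turning the load dial clockwise by about 1.75 rad.

```bash
python3 -m pendant '[[0,0,0,0,0.148],[0,0,0,0,0.148],[0,0,0,0,0.148],[0,0,0,0,0.148],[0,0,0,0,0.148],[0,0,0,0,0.148],[0,0,0,0,0.148],[0,0,0,0,0.148],[0,0,0,0,0.148],[0,0,0,0,0.148],[0,0,0,0,0.148],[0,0,0,0,0.125]]'
python3 -m pendant '[[0,0,0,0,0],[0,0,0,0,0]]'
python3 - <<'E'
from dial import *
go(yaw=146.6)
p,d,ci=grab('wrist','d1.png'); dial(p,ci,(.4687,.0150)); dial(p,ci,(.469,.0145))
E
```

```text
time_s: 11.85
ee_pos: [0.4683, 0.0144, 0.0284]
tcp_rot: [-0.913, -3.005, 0.002]
ft_force: [-6.5, -4.3, 9.2]
width: 0.013
grasp_force: 40.6
time_s: 12.05
ee_pos: [0.4683, 0.0144, 0.0284]
tcp_rot: [-0.905, -3.008, 0.002]
ft_force: [-5.5, -3.3, 9.7]
width: 0.0133
grasp_force: 40.6
tcp [468.3  14.4  28.4] psi 146.51 tilt 0.09 j6 25.3 t 12.05 w 0.0133
shift mm [0. 0. 0.] norm 0.0
turn -0.0015 (+-6.283)
pointer 147.0 tick 356.5 q deg 150.5
pointer 146.6 tick 289.0 q deg -142.4
```

```bash
python3 -m pendant '[[0.4,0,0,0,0],[0.6,0,0,0,0],[1,0,0,0,0],[1,0,0,0,0],[1,0,0,-0.03,0],[1,0,0,-0.045,0],[1,0,0,-0.045,0],[1,0,0,-0.045,0],[1,0,0,0,0],[1,0,0,0,0]]'
python3 - <<'E'
from dial import *
go()
p,d,ci=grab('wrist','d2.png'); X=cloud(d,ci); c=disc_center(X,d,(.4687,.0145)); dial(p,ci,(.4687,.0150)); dial(p,ci,np.array(c)/1000)
pl=polar(p,ci,np.array(c)/1000,np.arange(.042,.056,.001),.0212).mean(0); print([(i/2,int(pl[i])) for i in range(270,320,2)])
pl=polar(p,ci,np.array(c)/1000,np.arange(.028,.036,.001),.0272).mean(0); print([(i/2,int(pl[i])) for i in range(270,320,2)])
for q in ('drive1','bay1'):print([ (np.round(e['position']),round(e['confidence'],2)) for e in manip.pinpoint('wrist',q)])
E
```

```text
time_s: 13.1
ee_pos: [0.4694, 0.0148, 0.1937]
tcp_rot: [0.904, 3.007, 0.0]
ft_force: [-0.7, -0.9, -0.7]
width: 0.0857
grasp_force: 0.0
tcp [469.4  14.8 193.7] psi 146.55 tilt 0.1 j6 25.3 t 13.1 w 0.0857
shift mm [0. 0. 0.] norm 0.0
disc [468.3  14.4] 40.0 4081
pointer 147.0 tick 146.7 q deg 0.3
pointer 145.8 tick 145.9 q deg -0.1
[(135.0, 173), (136.0, 173), (137.0, 173), (138.0, 173), (139.0, 173), (140.0, 168), (141.0, 154), (142.0, 125), (143.0, 85), (144.0, 52), (145.0, 35), (146.0, 32), (147.0, 43), (148.0, 67), (149.0, 100), (150.0, 131), (151.0, 153), (152.0, 165), (153.0, 170), (154.0, 173), (155.0, 173), (156.0, 173), (157.0, 173), (158.0, 173), (159.0, 173)]
[(135.0, 21), (136.0, 21), (137.0, 22), (138.0, 25), (139.0, 31), (140.0, 45), (141.0, 66), (142.0, 92), (143.0, 120), (144.0, 141), (145.0, 158), (146.0, 160), (147.0, 156), (148.0, 135), (149.0, 112), (150.0, 83), (151.0, 56), (152.0, 35), (153.0, 25), (154.0, 22), (155.0, 21), (156.0, 21), (157.0, 21), (158.0, 22), (159.0, 22)]
[(array([ 72., 321.]), 0.61)]
[(array([320., 327.]), 0.89), (array([378., 304.]), 0.56)]
```

View pics/d2.png

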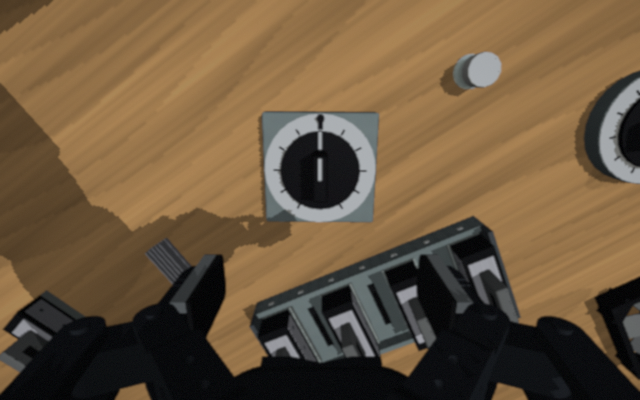

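The picture shows the pointer lined up with the zero tick at (320,125), within about 0.3°. Next I'll check for a third drive and re-measure all the drives.

```bash
cat > scan.py <<'E'
from dial import *
def scan(n):
    p,d,ci=grab(n,n+'_s%d.png'%int(manip.get_obs()['time_s']*10)); X=cloud(d,ci); print(n)
    for c,k,P in blobs(X,d,.055,.11,(.2,.9,-.6,.6),20):
        if P[:,2].max()<.12 : print(np.round(c),k,np.round(P.mean(0)*1000,1),rect(P))
    print([(np.round(np.array(e['bbox'])),round(e['confidence'],2)) for e in manip.recognise(n,'drive1')])
E
python3 -c "
from scan import *
scan('top');scan('side')"
```

```text
top
[146.  88.] 873 [880.3 480.6  83.5] (array([875.1, 507.1]), array([182.8,  49.9]), 89.8)
[528. 176.] 2743 [ 617.7 -562.8   60.2] (array([ 619.4, -563.1]), array([279.6,  73.9]), 0.1)
[286. 165.] 111 [659.5  97.1  79.3] (array([662.6,  99. ]), array([52.8, 24. ]), -20.2)
[314. 167.] 103 [650.4  21.3  80.2] (array([656.6,  22.7]), array([59.7, 22.9]), -18.5)
[341. 173.] 94 [633.6 -51.9  81.9] (array([633.4, -52. ]), array([53.8, 18.9]), -21.2)
[369. 176.] 104 [ 623.4 -127.6   81. ] (array([ 627.4, -128.7]), array([55.2, 22.5]), -20.4)
[208. 184.] 135 [614.3 313.9  61.1] (array([614.6, 314.1]), array([45.1, 23.5]), 65.7)
[453. 235.] 113 [ 459.8 -348.9   71.5] (array([ 460.1, -350.5]), array([45.4, 13. ]), 12.8)
[180. 239.] 115 [464.  386.4  71.4] (array([464.5, 387.6]), array([45.7, 14.4]), 20.2)
[(array([437., 219.,  25.,  31.]), 0.66)]
side
[315. 104.] 223 [ 709.3 -559.3   58.1] (array([ 705.4, -559.6]), array([97.1, 78. ]), 1.5)
[372. 112.] 135 [ 500.  -561.9   58.2] (array([ 502.1, -556.7]), array([84.7, 52.6]), -89.9)
[375. 146.] 64 [ 448.7 -347.9   66.5] (array([ 449.1, -348. ]), array([30.3, 15.1]), 15.7)
[303. 177.] 152 [ 621.3 -123.8   73.4] (array([ 621.7, -126.4]), array([46.4, 18.2]), -10.6)
[292. 192.] 165 [632.2 -48.5  73.6] (array([634.4, -50.1]), array([47.7, 17.5]), -8.6)
[279. 208.] 167 [644.8  26.6  74.2] (array([646.1,  24. ]), array([47.5, 16.9]), -9.0)
[265. 226.] 181 [656.5 101.9  74.1] (array([658.2,  99.8]), array([48. , 16.8]), -3.8)
[343. 223.] 65 [463.9  19.5  58.8] (array([463.2,  18.4]), array([43.2, 16.6]), -38.7)
[252. 297.] 163 [610.9 317.4  58.9] (array([611.1, 316.2]), array([44.6, 27.8]), 65.6)
[103. 331.] 1733 [878.7 504.3  79.5] (array([873.5, 509.6]), array([180.9,  53.2]), 89.7)
[303. 336.] 193 [460.4 391.9  68.9] (array([461.4, 389.6]), array([46.1, 15.7]), 26.3)
[(array([362., 143.,  24.,  26.]), 0.9), (array([282., 330.,  42.,  30.]), 0.84)]
```

```bash
python3 -m pendant '[[1,0,0,0,-0.137],[1,0,0,0,-0.137],[1,0,0,0,-0.137],[1,0,0,0,-0.137],[1,0,0,0,-0.137],[1,0,0,0,-0.137],[1,0,0,0,-0.137],[1,0,0,0,0]]' >/dev/null
python3 -m pendant '[[1,-0.0165,0.0436,0,0],[1,-0.0165,0.0436,0,0],[1,-0.0165,0.0436,0,0],[1,-0.0165,0.0436,0,0],[1,-0.0165,0.0436,0,0],[1,-0.0165,0.0436,0,0],[1,-0.0165,0.0436,0,0],[1,-0.0165,0.0436,0,0],[1,0,0,0,0],[1,0,0,0,0]]'
cat > lug.py <<'E'
from dial import *
def lug(C,lo=.063,hi=.082):
    p,d,ci=grab('wrist'); X=cloud(d,ci)
    for c,n,P in blobs(X,d,lo,hi,(C[0]-.06,C[0]+.06,C[1]-.06,C[1]+.06),40):
        Q=P[P[:,2]>np.percentile(P[:,2],40)]
        print(np.round(c),n,np.round(P.mean(0)*1000,1),rect(P),rect(Q))
E
python3 - <<'E'
from lug import *
go(.4643,.3878,.042,201.5); lug((.4643,.3878)); lug((.4643,.3878),.067,.082)
E
```

```text
time_s: 15.25
ee_pos: [0.4635, 0.3884, 0.1925]
tcp_rot: [0.583, -3.086, 0.001]
ft_force: [-1.1, -0.8, 0.3]
width: 0.0855
grasp_force: 0.0
tcp [463.5 388.4 192.5] psi -158.6 tilt 0.06 j6 10.8 t 15.25 w 0.0855
shift mm [ -0.6  -0.8 150.5] norm 150.0
turn -6.2849 (+-6.283)
[319. 184.] 756 [463.5 386.5  74.1] (array([464.7, 386.9]), array([45.3, 12.1]), 21.5) (array([465. , 387.2]), array([44.4, 11.6]), 22.5)
[320. 185.] 743 [463.8 386.6  74.2] (array([465. , 386.9]), array([45.7, 12. ]), 21.9) (array([464.7, 386.8]), array([45.2, 11.5]), 22.8)
```

```bash
python3 -m pendant '[[1,-0.0007,-0.0018,0.04,-0.012],[1,0,0,0.04,0],[1,0,0,0.04,0],[1,0,0,0.03,0],[1,0,0,0,0],[0,0,0,0,0],[0,0,0,0,0],[0,0,0,0,0],[0,0,0,0,0],[0,0,0,0,0],[0,0,0,0,0]]' 60
python3 - <<'E'
from lug import *
go(.4648,.387,.042,202)
E
```

```text
time_s: 16.45
ee_pos: [0.4655, 0.3868, 0.0438]
tcp_rot: [-0.605, 3.082, 0.002]
ft_force: [-2.0, 1.9, 6.5]
width: 0.0109
grasp_force: 59.8
tcp [465.5 386.8  43.8] psi -157.8 tilt 0.08 j6 9.8 t 16.45 w 0.0109
shift mm [0.6 0.4 1.8] norm 2.0
turn -6.2798 (+-6.283)
```

```bash
python3 -m pendant '[[0,0,0,-0.03,0],[0,0,0,-0.045,0],[0,0,0,-0.045,0],[0,0,0,-0.02,0],[0,0,0,0,0.135],[0,0,0,0,0.135],[0,0,0,0,0.135],[0,0,0,0,0.135],[0,0,0,0,0]]' >/dev/null
python3 -m pendant '[[0,-0.0264,-0.0328,0,0],[0,-0.0264,-0.0328,0,0],[0,-0.0264,-0.0328,0,0],[0,-0.0264,-0.0328,0,0],[0,-0.0264,-0.0328,0,0],[0,-0.0264,-0.0328,0,0],[0,-0.0264,-0.0328,0,0],[0,-0.0264,-0.0328,0,0],[0,-0.0264,-0.0328,0,0],[0,0,0,0,0],[0,0,0,0,0]]'
python3 - <<'E'
from lug import *
go(.6548,.0588,.180,171.2)
p,d,ci=grab('wrist','b1.png'); X=cloud(d,ci)
for lo,hi in((.066,.095),(.13,.22)):
  for c,n,P in blobs(X,d,lo,hi,(.55,.75,-.2,.2),40): print(np.round(c),n,np.round(P.mean(0)*1000,1),rect(P))
E
```

```text
time_s: 18.45
ee_pos: [0.6552, 0.0576, 0.1826]
tcp_rot: [-0.237, -3.132, -0.0]
ft_force: [-0.5, -0.3, -3.2]
width: 0.0108
grasp_force: 59.4
tcp [655.2  57.6 182.6] psi 171.35 tilt 0.06 j6 6.6 t 18.45 w 0.0108
shift mm [0.6 1.1 2.6] norm 3.0
turn 0.0026 (+-6.283)
[ 88. 189.] 1777 [ 625.3 -126.9   80.9] (array([ 626.6, -129.8]), array([46.7, 13.6]), -9.7)
[181. 189.] 1387 [636.7 -52.2  82.2] (array([637.9, -54.5]), array([45.6, 12.8]), -9.3)
[275. 190.] 1033 [648.   21.8  84.4] (array([650.1,  20.5]), array([46.1, 12.5]), -9.3)
[368. 190.] 1044 [659.6  95.1  84.1] (array([661.6,  95.7]), array([45.2, 12.4]), -9.1)
[321. 222.] 10165 [636.6  60.6 191.7] (array([644.2,  59.3]), array([68.5, 37.9]), -8.7)
```

View pics/b1.png

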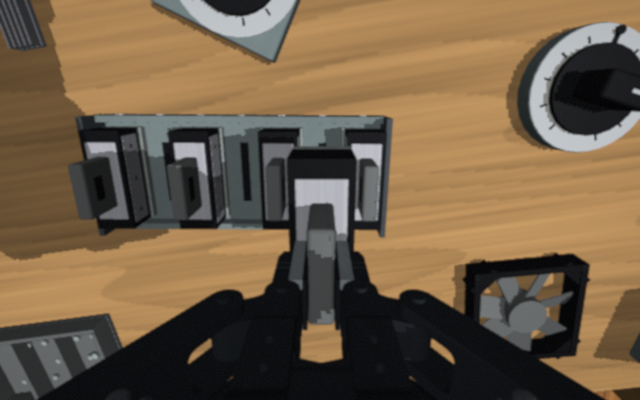

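The wrist view shows the free bay between the neighbours at (275,190) and (368,190), with the carried drive lined up over it. Bay1 works out at (656,58) mm. Lowering in stages.

```bash
python3 -m pendant '[[0,-0.0009,0.0007,0.03,0.004],[0,0,0,0.03,0],[0,0,0,0,0]]' 
python3 -m pendant '[[0,0,0,0.02,0],[0,0,0,0.015,0],[0,0,0,0.01,0],[0,0,0,0,0]]'
python3 - <<'E'
from lug import *
go(.6562,.0581,.056,171.1)
E
```

```text
time_s: 18.8
ee_pos: [0.6536, 0.0603, 0.12]
tcp_rot: [-0.241, -3.126, 0.0]
ft_force: [-1.4, -0.3, -3.4]
width: 0.0107
grasp_force: 59.3
time_s: 19.2
ee_pos: [0.6557, 0.0596, 0.0781]
tcp_rot: [-0.244, -3.131, -0.0]
ft_force: [-0.3, -0.4, -3.0]
width: 0.0109
grasp_force: 59.4
tcp [655.7  59.6  78.1] psi 171.09 tilt 0.06 j6 7.0 t 19.2 w 0.0109
shift mm [-0.7 -1.4 22.1] norm 22.0
turn -0.0001 (+-6.283)
```

```bash
python3 -m pendant '[[0,0,-0.0008,0.008,0],[0,0,0,0.006,0],[0,0,0,0.004,0],[0,0,0,0,0]]' 
python3 -m pendant '[[0,0,0,0.002,0],[0,0,0,0.002,0],[0,0,0,0,0]]'
```

```text
time_s: 19.6
ee_pos: [0.6558, 0.0582, 0.0597]
tcp_rot: [-0.246, -3.131, 0.0]
ft_force: [0.7, 0.7, -3.1]
width: 0.0108
grasp_force: 59.5
time_s: 19.9
ee_pos: [0.656, 0.0582, 0.056]
tcp_rot: [-0.246, -3.132, -0.0]
ft_force: [0.6, 0.5, -3.4]
width: 0.011
grasp_force: 59.5
```

```bash
python3 -m pendant '[[0,0,0,0.001,0],[0,0,0,0.001,0],[0,0,0,0,0]]' 
python3 -m pendant '[[0,0,0,0.001,0],[0,0,0,0,0]]'
```

```text
time_s: 20.2
ee_pos: [0.6561, 0.0584, 0.0557]
tcp_rot: [0.246, 3.131, 0.0]
ft_force: [-6.5, 1.6, 15.6]
width: 0.0108
grasp_force: 62.0
time_s: 20.4
ee_pos: [0.6562, 0.0585, 0.0557]
tcp_rot: [0.245, 3.13, 0.001]
ft_force: [-11.3, 2.4, 25.4]
width: 0.0106
grasp_force: 63.7
```

```bash
python3 -m pendant '[[0,0,0,-0.002,0],[0.25,0,0,0,0],[0.25,0,0,0,0],[0.25,0,0,0,0],[0.25,0,0,0,0]]' 
python3 -m pendant '[[0.25,0,0,-0.02,0],[0.25,0,0,-0.03,0],[0.25,0,0,-0.045,0],[0.25,0,0,-0.045,0],[0.25,0,0,0,0],[0.25,0,0,0,0]]'
python3 - <<'E'
from lug import *
go(.6562,.0581,.2,171.1)
p,d,ci=grab('wrist','b2.png'); X=cloud(d,ci)
for lo,hi in((.066,.1),(.03,.06)):
  for c,n,P in blobs(X,d,lo,hi,(.55,.75,-.2,.2),100): print(np.round(c),n,np.round(P.mean(0)*1000,1),np.round(np.percentile(P[:,2],[50,95])*1000,1),rect(P))
E
python3 -c "
from scan import *
scan('top');scan('side')"
```

```text
time_s: 20.9
ee_pos: [0.6561, 0.0582, 0.055]
tcp_rot: [-0.246, -3.132, 0.0]
ft_force: [0.2, -0.5, -0.2]
width: 0.0212
grasp_force: 0.0
time_s: 21.5
ee_pos: [0.6565, 0.0582, 0.1959]
tcp_rot: [0.246, 3.13, 0.0]
ft_force: [-0.2, 0.6, -0.5]
width: 0.0215
grasp_force: 0.0
tcp [656.5  58.2 195.9] psi 171.02 tilt 0.1 j6 7.0 t 21.5 w 0.0215
shift mm [ 0.3 -0.1 -4.1] norm 4.0
turn -0.0014 (+-6.283)
[ 97. 184.] 1580 [ 625.2 -126.9   81. ] [84.4 87.4] (array([ 626.3, -129.8]), array([46. , 13.2]), -8.5)
[187. 184.] 1240 [636.8 -52.2  82.2] [85.7 87.4] (array([638.1, -54.5]), array([45.9, 12.4]), -9.3)
[276. 184.] 934 [647.9  21.8  84.3] [86.2 87.5] (array([649.6,  20.6]), array([45. , 12.3]), -8.7)
[321. 184.] 846 [654.   58.9  85.5] [86.3 87.5] (array([656.4,  58.5]), array([46.5, 11.9]), -8.9)
[365. 184.] 938 [659.5  95.2  84.3] [86.2 87.4] (array([661.7,  95.7]), array([45.5, 12.5]), -9.0)
[122. 169.] 4044 [ 621.6 -123.6   47.9] [51.2 54.3] (array([ 625.9, -132.8]), array([111.9,  42.3]), -8.9)
[364. 169.] 3315 [656.4  98.5  49.5] [51.5 53. ] (array([662.5,  98.3]), array([111.7,  40.7]), -9
[... 993 characters left out ...]
. 146.] 87 [ 455.2 -346.    67. ] (array([ 455.4, -347.7]), array([42.8, 22.6]), 11.2)
[303. 177.] 148 [ 621.3 -124.3   73.5] (array([ 621.1, -126.9]), array([46.4, 19.3]), -12.1)
[292. 192.] 165 [632.3 -48.7  73.6] (array([633.4, -50.8]), array([46.8, 16.4]), -9.1)
[272. 217.] 517 [650.8  65.   74.2] (array([651.5,  61.5]), array([92.8, 47.8]), 81.2)
[343. 223.] 66 [464.4  18.9  58.8] (array([464.4,  18.1]), array([45.7, 14.3]), -30.3)
[252. 296.] 160 [610.4 316.9  58.9] (array([611.3, 315.6]), array([44.3, 26.4]), 64.7)
[103. 331.] 1734 [878.6 504.3  79.5] (array([877.9, 510. ]), array([182.1,  53.4]), 86.3)
[(array([258., 210.,  34.,  28.]), 0.79), (array([355., 142.,  31.,  24.]), 0.73)]
```

View pics/b2.png

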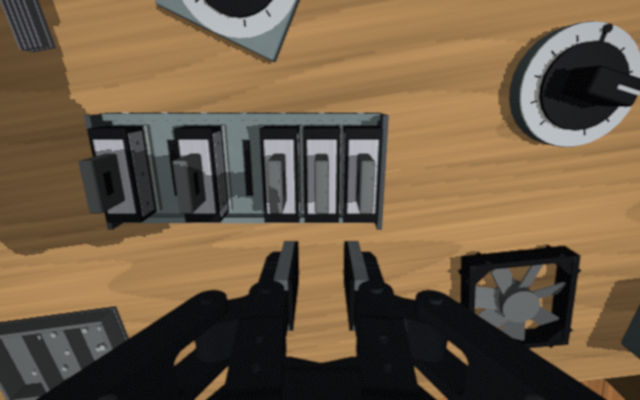

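Drive 1 is fully seated at (321,184): its lug top is at 87 mm like its neighbours, and none of them moved. Going to the second drive.

```bash
python3 -m pendant '[[0.6,0.013,-0.0435,0,0],[1,0.013,-0.0435,0,0],[1,0.013,-0.0435,0,0],[1,0.013,-0.0435,0,0],[1,0.013,-0.0435,0,0],[1,0.013,-0.0435,0,0],[1,0.013,-0.0435,0,0],[1,0.013,-0.0435,0,0],[1,0.013,-0.0435,0,0],[1,0.013,-0.0435,0,0],[1,0,0,0,0]]' >/dev/null
python3 -m pendant '[[1,0,0,0,-0.128],[1,0,0,0,-0.128],[1,0,0,0,-0.128],[1,0,0,0,0],[1,0,0,0,0]]'
python3 - <<'E'
from lug import *
go(.4605,-.351,.042,193); lug((.4605,-.351)); lug((.4605,-.351),.067,.082)
E
```

```text
time_s: 23.35
ee_pos: [0.4598, -0.3508, 0.1949]
tcp_rot: [0.351, -3.122, -0.001]
ft_force: [-0.2, -0.2, -0.6]
width: 0.0853
grasp_force: 0.0
tcp [ 459.8 -350.8  194.9] psi -167.18 tilt 0.04 j6 -58.2 t 23.35 w 0.0853
shift mm [ -0.7  -0.4 152.9] norm 153.0
turn -6.2864 (+-6.283)
[318. 184.] 731 [ 459.4 -353.2   74.1] (array([ 460.8, -352.8]), array([45.8, 11.4]), 12.5) (array([ 460.6, -352.9]), array([45.5, 11.1]), 12.4)
[318. 184.] 729 [ 459.9 -353.1   74.3] (array([ 460.9, -352.7]), array([45.7, 11.5]), 12.4) (array([ 461. , -352.8]), array([44.8, 11.2]), 12.4)
```

```bash
python3 -m pendant '[[1,-0.0007,-0.0021,0.04,0.005],[1,0,0,0.04,0],[1,0,0,0.04,0],[1,0,0,0.031,0],[1,0,0,0,0],[0,0,0,0,0],[0,0,0,0,0],[0,0,0,0,0],[0,0,0,0,0],[0,0,0,0,0],[0,0,0,0,0]]' 60
python3 -m pendant '[[0,0,0,-0.03,0],[0,0,0,-0.045,0],[0,0,0,-0.045,0],[0,0,0,-0.02,0],[0,0,0,0,0]]'
python3 - <<'E'
from lug import *
go(.6325,-.0922,.184,171.1)
E
```

```text
time_s: 24.55
ee_pos: [0.461, -0.353, 0.0449]
tcp_rot: [-0.348, 3.122, -0.0]
ft_force: [-0.8, 3.3, 8.1]
width: 0.0107
grasp_force: 59.4
time_s: 25.05
ee_pos: [0.4618, -0.354, 0.1871]
tcp_rot: [-0.348, 3.119, -0.006]
ft_force: [-0.0, -0.7, -2.7]
width: 0.0106
grasp_force: 59.3
tcp [ 461.8 -354.   187.1] psi -167.27 tilt 0.28 j6 -58.2 t 25.05 w 0.0106
shift mm [-224.2  217.8    2.8] norm 313.0
turn -5.9057 (+-6.283)
```

```bash
python3 -m pendant '[[0,0,0,0,0.126],[0,0,0,0,0.126],[0,0,0,0,0.126],[0,0,0,0,0],[0,-0.0161,0.0356,0,0],[0,-0.0161,0.0356,0,0],[0,-0.0161,0.0356,0,0],[0,-0.0161,0.0356,0,0],[0,-0.0161,0.0356,0,0],[0,-0.0161,0.0356,0,0],[0,-0.0161,0.0356,0,0],[0,-0.0161,0.0356,0,0]]' >/dev/null
python3 -m pendant '[[0,0,0,0,0],[0,0,0,0,0]]'
python3 - <<'E'
from lug import *
p,d,ci=grab('wrist','b3.png'); X=cloud(d,ci)
for lo,hi in((.066,.095),(.165,.24)):
  for c,n,P in blobs(X,d,lo,hi,(.55,.75,-.2,.2),40): print(np.round(c),n,np.round(P.mean(0)*1000,1),rect(P))
go(.6322,-.0922,.12,171.1)
E
```

```text
time_s: 26.45
ee_pos: [0.6322, -0.091, 0.183]
tcp_rot: [-0.237, -3.131, -0.0]
ft_force: [-0.2, -0.9, -2.6]
width: 0.0102
grasp_force: 59.5
[272. 189.] 1047 [ 624.2 -129.1   84.1] (array([ 625.9, -130.4]), array([45.5, 12.4]), -8.9)
[365. 190.] 1030 [635.8 -55.8  84.3] (array([638.3, -55.3]), array([46.6, 12.5]), -8.7)
[458. 190.] 1376 [647.9  18.1  82.2] (array([649.9,  19.8]), array([45.9, 12.6]), -9.0)
[505. 190.] 1561 [654.   55.8  81.4] (array([655.8,  57.9]), array([45.5, 13.1]), -9.3)
[551. 190.] 1752 [660.1  92.7  80.8] (array([662.1,  95.1]), array([46.3, 13.4]), -9.2)
[322. 240.] 12151 [617.4 -88.3 201.3] (array([621.8, -85.6]), array([68.1, 45.8]), -8.6)
[229. 291.] 68 [ 616.6 -120.   238.7] (array([ 616.5, -120.1]), array([9.1, 1.5]), 80.8)
[412. 291.] 68 [626.  -58.6 238.7] (array([626. , -58.6]), array([9.5, 1.5]), 80.6)
[253. 301.] 166 [ 622.6 -113.2  237.1] (array([ 622.5, -113.7]), array([6.2, 2. ]), 81.2)
tcp [631.9 -91.8 183.3] psi 171.23 tilt 0.08 j6 -6.8 t 26.5 w 0.0107
shift mm [-0.5 -0.4 63.3] norm 63.0
turn 0.0022 (+-6.283)
```

```bash
python3 -m pendant '[[0,0,-0.0012,0.03,0.002],[0,0,0,0.03,0],[0,0,0,0.03,0],[0,0,0,0.010,0],[0,0,0,0,0],[0,0,0,0,0]]' 
python3 -m pendant '[[0,0,0,0.008,0],[0,0,0,0.006,0],[0,0,0,0.004,0],[0,0,0,0,0],[0,0,0,0,0]]'
python3 - <<'E'
from lug import *
go(.6322,-.0928,.0568,171.1)
E
```

```text
time_s: 27.1
ee_pos: [0.6325, -0.0936, 0.0854]
tcp_rot: [0.248, 3.13, -0.0]
ft_force: [-0.3, 0.7, -2.0]
width: 0.0107
grasp_force: 59.4
time_s: 27.6
ee_pos: [0.6321, -0.0928, 0.0662]
tcp_rot: [-0.247, -3.132, -0.0]
ft_force: [-1.3, -0.3, -2.3]
width: 0.0106
grasp_force: 59.5
tcp [632.1 -92.8  66.2] psi 170.97 tilt 0.0 j6 -6.6 t 27.6 w 0.0106
shift mm [-0.1  0.   9.4] norm 9.0
turn -0.0023 (+-6.283)
```

```bash
python3 -m pendant '[[0,0,0,0.004,0],[0,0,0,0.003,0],[0,0,0,0,0]]'
python3 -m pendant '[[0,0,0,0.001,0],[0,0,0,0.001,0],[0,0,0,0.001,0],[0,0,0,0,0]]'
```

```text
time_s: 27.9
ee_pos: [0.6318, -0.0928, 0.0587]
tcp_rot: [-0.248, -3.131, -0.0]
ft_force: [0.1, 0.4, -2.6]
width: 0.0103
grasp_force: 59.5
time_s: 28.3
ee_pos: [0.6322, -0.0928, 0.0569]
tcp_rot: [0.247, 3.131, -0.0]
ft_force: [-2.8, 2.0, 6.6]
width: 0.0107
grasp_force: 60.7
```

```bash
python3 -m pendant '[[0,0,0,0.001,0],[0,0,0,0,0]]'
python3 -m pendant '[[0,0,0,-0.001,0],[0.25,0,0,0,0],[0.25,0,0,0,0],[0.25,0,0,0,0],[0.25,0,0,0,0],[0.25,0,0,-0.02,0],[0.25,0,0,-0.03,0],[0.25,0,0,-0.045,0],[0.25,0,0,-0.045,0],[0.25,0,0,0,0],[0.25,0,0,0,0]]'
python3 - <<'E'
from lug import *
p,d,ci=grab('wrist','b4.png'); X=cloud(d,ci)
for lo,hi in((.066,.1),(.03,.06)):
  for c,n,P in blobs(X,d,lo,hi,(.55,.75,-.2,.2),100): print(np.round(c),n,np.round(P.mean(0)*1000,1),np.round(np.percentile(P[:,2],[50,95])*1000,1),rect(P))
go(.6145,.314,.19,246)
E
python3 -c "
from scan import *
scan('top');scan('side')"
```

```text
time_s: 28.5
ee_pos: [0.6323, -0.0927, 0.0569]
tcp_rot: [0.247, 3.13, -0.0]
ft_force: [-7.1, 2.5, 18.5]
width: 0.0106
grasp_force: 62.4
time_s: 29.6
ee_pos: [0.6326, -0.093, 0.1969]
tcp_rot: [0.247, 3.13, -0.001]
ft_force: [-0.6, 0.6, -0.7]
width: 0.0213
grasp_force: 0.0
[276. 184.] 932 [ 624.3 -129.2   84.3] [86.2 87.6] (array([ 625.9, -130.3]), array([45.5, 12.3]), -9.0)
[321. 184.] 836 [630.1 -92.4  85.5] [86.3 87.5] (array([632.1, -92.7]), array([45.6, 12. ]), -9.2)
[365. 184.] 935 [635.9 -55.9  84.3] [86.2 87.6] (array([637.9, -55.2]), array([45.5, 12.3]), -8.9)
[454. 184.] 1240 [648.1  18.1  82.2] [85.7 87.4] (array([649.9,  19.6]), array([46.1, 12.5]), -9.5)
[499. 183.] 1402 [654.2  55.8  81.6] [85.2 87.3] (array([655.9,  57.9]), array([45.7, 13.1]), -9.0)
[543. 183.] 1563 [660.2  92.7  81. ] [84.3 87.3] (array([661.9,  95.4]), array([45.9, 13.9]), -9.1)
[278. 169.] 3309 [ 620.3 -131.4   49.6] [51.5 53. ] (array([ 626.2, -133.2]), array([112.4,  40.6]), -9.0)
[480. 168.] 8395 [647.8  53.5  50.3] [51.6 55.1] (array([656.6,  60.7]), array([118.1, 112.3]), 80.8)
[321. 170.] 2711 
[... 810 characters left out ...]
.9, 314.8]), array([44.6, 23.5]), 65.7)
[(array([295., 148.,  15.,  39.]), 0.87)]
side
[344. 108.] 721 [ 602.8 -561.2   58.1] (array([ 608.3, -557.8]), array([267.8,  84.2]), -0.1)
[297. 185.] 450 [626.5 -84.6  74.2] (array([627.4, -87.5]), array([93.5, 47.9]), 80.8)
[272. 217.] 518 [650.6  65.1  74.3] (array([651.3,  61.1]), array([94.9, 47.2]), 80.7)
[343. 223.] 66 [463.8  19.1  58.6] (array([464.3,  18.1]), array([42.9, 14.6]), -34.2)
[252. 297.] 159 [610.6 317.4  59. ] (array([611.5, 316.1]), array([44.1, 26.3]), 64.5)
[103. 331.] 1729 [878.7 503.8  79.6] (array([873.4, 508.3]), array([183.1,  53.2]), 90.0)
[(array([260., 211.,  31.,  27.]), 0.62), (array([288., 176.,  27.,  30.]), 0.5)]
```

View pics/b4.png

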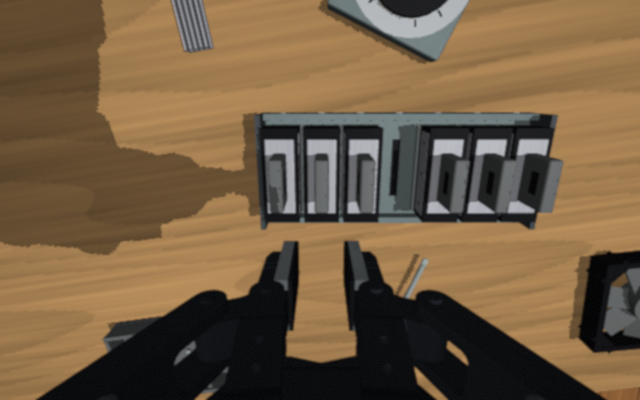

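Both drives are fully down with all lug tops at about 87 mm, and bay2 at (398,170) stays free. The neighbours haven't moved and no other drive is on the bench. Now the timer dial.

```bash
python3 -m pendant '[[0.5,0.009,0.0443,0,0],[1,0.009,0.0443,0,0],[1,0.009,0.0443,0,0],[1,0.009,0.0443,0,0],[1,0.009,0.0443,0,0],[1,0.009,0.0443,0,0],[1,0.009,0.0443,0,0],[1,0.009,0.0443,0,0],[1,0.009,0.0443,0,0],[1,0,0,0,0],[1,0,0,0,0.142],[1,0,0,0,0.142]]' >/dev/null
python3 -m pendant '[[1,0,0,0,0.142],[1,0,0,0,0.142],[1,0,0,0,0.142],[1,0,0,0,0.142],[1,0,0,0,0.142],[1,0,0,0,0.142],[1,0,0,0,0.142],[1,0,0,0,0.142],[1,0,0,0,0.142],[1,0,0,0,0.142],[1,0,0,0,0.142],[1,0,0,0,0]]' >/dev/null
python3 -m pendant '[[1,0,0,0,0]]'
python3 - <<'E'
from dial import *
p,d,ci=grab('wrist','t1.png'); X=cloud(d,ci); c=disc_center(X,d,(.6145,.314)); dial(p,ci,np.array(c)/1000)
for c,n,P in blobs(X,d,.053,.068,(.56,.67,.26,.37),100): print(np.round(c),n,'mean',np.round(P.mean(0)*1000,1),rect(P))
go(c[0]/1000,c[1]/1000,.0284,65)
E
```

```text
time_s: 32.35
ee_pos: [0.6147, 0.3133, 0.1957]
tcp_rot: [-2.643, -1.698, 0.001]
ft_force: [-0.0, 0.2, 0.1]
width: 0.0854
grasp_force: 0.0
disc [615.3 313.9] 39.9 3478
pointer 64.5 tick 158.9 q deg -94.4
[321. 179.] 1211 mean [616.2 315.1  60.3] (array([615.8, 314.2]), array([43.2, 23.2]), 65.4)
tcp [614.7 313.3 195.9] psi 65.41 tilt 0.03 j6 134.8 t 32.4 w 0.0853
shift mm [-244.6 -211.5  167.7] norm 364.0
turn 0.0072 (+-6.283)
```

```bash
python3 -m pendant '[[1,0.001,0.0004,0.045,0],[1,0,0,0.045,0],[1,0,0,0.045,0],[1,0,0,0.02,0],[1,0,0,0.012,0],[1,0,0,0,0],[0,0,0,0,0],[0,0,0,0,0],[0,0,0,0,0],[0,0,0,0,0],[0,0,0,0,0],[0,0,0,0,0]]' 40
python3 -m pendant '[[0,0,0,0,-0.148],[0,0,0,0,-0.148],[0,0,0,0,-0.148],[0,0,0,0,-0.148],[0,0,0,0,-0.148],[0,0,0,0,-0.148],[0,0,0,0,-0.148],[0,0,0,0,-0.148],[0,0,0,0,-0.148],[0,0,0,0,-0.148],[0,0,0,0,-0.148],[0,0,0,0,-0.02]]'
python3 -m pendant '[[0,0,0,0,0],[0,0,0,0,0]]'
python3 - <<'E'
from dial import *
go(yaw=159)
E
```

```text
time_s: 33.6
ee_pos: [0.6153, 0.3147, 0.0301]
tcp_rot: [-2.646, -1.693, -0.001]
ft_force: [-5.0, 1.5, 7.5]
width: 0.0234
grasp_force: 40.0
time_s: 34.8
ee_pos: [0.6137, 0.3142, 0.03]
tcp_rot: [-0.546, -3.091, 0.001]
ft_force: [-13.4, -2.3, 14.8]
width: 0.0234
grasp_force: 41.0
time_s: 35.0
ee_pos: [0.6137, 0.3141, 0.03]
tcp_rot: [-0.555, -3.09, 0.001]
ft_force: [-13.8, -2.8, 15.4]
width: 0.0231
grasp_force: 40.9
tcp [613.7 314.1  30. ] psi 159.65 tilt 0.15 j6 40.7 t 35.0 w 0.0231
shift mm [0. 0. 0.] norm 0.0
turn 0.0113 (+-6.283)
```

```bash
python3 -m pendant '[[0.5,0,0,0,0],[1,0,0,0,0],[1,0,0,0,0],[1,0,0,0,0],[1,0,0,-0.03,0],[1,0,0,-0.045,0],[1,0,0,-0.045,0],[1,0,0,-0.045,0],[1,0,0,0,0],[1,0,0,0,0]]'
python3 - <<'E'
from dial import *
go(); p,d,ci=grab('wrist','t2.png'); X=cloud(d,ci); c=disc_center(X,d,(.6153,.314)); dial(p,ci,np.array(c)/1000); dial(p,ci,(.6157,.3141))
E
```

```text
time_s: 36.0
ee_pos: [0.6161, 0.3145, 0.195]
tcp_rot: [0.556, 3.09, 0.002]
ft_force: [-0.0, 0.1, -1.0]
width: 0.0857
grasp_force: 0.0
tcp [616.1 314.5 195. ] psi 159.61 tilt 0.11 j6 40.7 t 36.0 w 0.0857
shift mm [0. 0. 0.] norm 0.0
disc [615.4 313.4] 39.9 3462
pointer 159.1 tick 158.5 q deg 0.6
pointer 160.6 tick 159.4 q deg 1.2
```

View pics/t2.png

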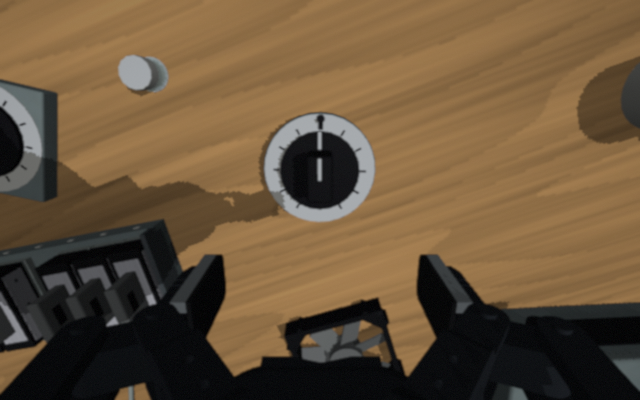

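The timer pointer is on its zero tick at (320,122), within about 1°. I'll do one last overall check.

Run:
```python
from dial import *
p,d,ci=grab('top'); dial(p,ci,(.4675,.016)); q,_,_=grab('side')
cv2.imwrite('pics/f.png',cv2.resize(np.vstack([p,q]),(480,600))[:,:,::-1])
```

```text
pointer 145.5 tick 145.8 q deg -0.2
```

View pics/f.png

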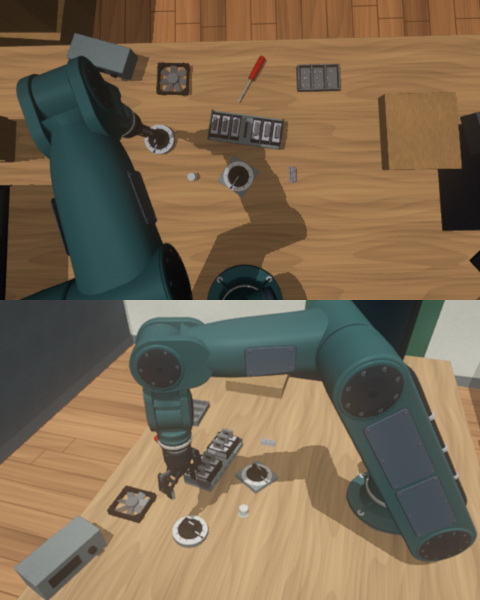

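The final views show both dials at zero, six carriers in the dock, no drive left on the bench and the arm clear of everything.

```bash
python3 -c "
from workcell import manip
print(manip.sign_off())"
```

```text
the job is handed in; nothing more can be done
None
```

The job is handed in: I set the load dial to zero, stood both drives present fully down in bays 1 and 3 without shifting their neighbours, then set the timer dial to zero (load within about 0.3°, timer within about 1°).

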